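# Unlock the stock box: park the locking pin, fold the hasp off

## Robot

A 6-joint arm with a two-finger parallel gripper is mounted at the origin on a cart in front of the work surface, level with it; the furniture and walls round the work are solid. World frame = base frame: x ahead of the robot, y to its left, z up, the work surface at z = 0. Lengths are in mm, angles in rad, forces in N, time in s.
With the tool pointing down it reaches from about 300 to 875 mm from the base axis. Payload 6.4 kg.
Tool frame: the origin (TCP) lies on the mounting face of the last link; the fingertips stand 173 mm ahead of it and the grasp point (between the pads) lies 155 mm ahead of it; z points along the fingers, y is the line along which they close (so a half turn about z gives the same grasp; the last joint's range is limited). The gripper opens to 85 mm and grips with 20 to 120 N. Pads are 22 mm wide; open, the fingers measure 114 mm over their backs; the gripper's body (76 mm by 85 mm) begins 54 mm behind the grasp point. The pads swing forward as they close: fully open they stand 13 mm farther back than shut.
Start: joints at [1.025, 0.181, 1.607, -0, 1.354, -0.206], TCP at [191.636, 542.142, 404.688] pointing down, gripper open.
Joint ranges: [-2.99, 2.99], [-0.89, 2.07], [0.3, 2.58], [-1.14, 4.28], [0, 2.63], [-3.12, 3.12]. Speed limits (rad/s): [2.57, 2.57, 3.01, 3.14, 3.14, 3.14].

## Interface

Orientations are given as a rotation vector (axis times angle).
In Python, from cell import robot gives the robot as it stands.
- The arm moves only by the shell command python3 shift.py 'ROWS'. ROWS is a JSON list of rows, 1 to 10 of them, each of 5 numbers: dx, dy, dz in mm, then a turn about the tool's z in rad, then the finger opening in mm; each row is the pose to reach, as a shift and turn from the pose commanded when the command began, along the tool's axes at that moment; what a row does not reach only later rows make up. A row lasts 1/10 s, in which the tool goes at most 50 mm and 0.15 rad, less where a joint would pass 70% of its speed; a pose out of reach is approached as far as the arm can. The fingers move at their own pace and stop on an object; the grip force is fixed at half the most. Time passes only in rows, so rows that do not move let the fingers close. It prints the time, the measured TCP pose, the force, the opening and the grip force at its end.
- robot.observe(): the state, without advancing time (a new reading comes with each control period).
- robot.get_image(name): name is "side" or "top"; returns a dict with "img" (420x560x3 uint8, red, green, blue), "fx", "fy", "cx", "cy" (pixels), "rvec" (rotation vector, rad) and "tvec" (3), from world to camera coordinates, as OpenCV has them. Camera axes: x right, y down, z forward; pixel columns grow to the right and rows downward; lengths in mm; the calibration is good to about 2 mm. A picture is of the moment at which its call begins. There is no depth.
- robot.sign_off(): hands the job in; it is judged then, once.
The state is a dict: "t": time; "joint_pos": joint angles; "joint_velocities": joint speeds; "effort": joint torques, N m; "eef_pos": TCP position; "tool_rot": TCP orientation; "wrist_force": force on the tool from outside, world axes, zero at the start; "wrist_torque": the same for the moment, N m; "finger_gap": finger opening in mm; "grip_force": force on a finger pad.
Only numpy, scipy, OpenCV 4.12 (cv2) and the standard library are available. Lean on these libraries where they do the work, as an engineer would, in place of code of your own. Each camera call takes 0.05 s, during which the arm holds its last target. There are 200 camera calls.

## Task

Unlock the grey steel stock box so that its lid can be lifted: draw the locking pin up out of the lug on the front of the lid and park it in the notch of the keeper bracket beside it, the narrow neck pushed fully home into the notch and the head resting on the bracket's shelf. Fold the hasp forward off the lug and right down until it stands out level from the box. Leave the bench brush and the loupe lying where they are.

Things in the scene. Friction and masses are not known exactly. Their poses are not given: they have to be found in the camera images.
- stock_box: closed grey sheet-steel box, bail handle flat on the lid, 160 (x) x 240 (y) x 112 mm high; heavy, never moves, lid stays shut. Origin: centre of its underside. Own z up; own -x points out of the front face, towards the robot; the front face is at own x = -80 mm; the lid is the part from 76 to 112 mm height. Stands at some yaw
- lock_pin: loose steel pin, 50 to 105 g, upright in the lug, head resting on the lug. Origin: on its axis at the underside of the head, own z up through the head. Head: knurled knob 18 mm diameter, z 0 to +28 mm. Neck: 6.5 mm diameter, z 0 to -11. Shank: 10 mm diameter, z -11 to -46. It must rise over 46 mm to come free; while in the lug it blocks the hasp
- lug_mouth (a point): centre of the top mouth of the lug's upright bore (11.5 mm diameter, through), 100 mm above the table. The lug is a steel block on the lid's front, 22 mm wide, 18 mm high, standing out 34 mm from the face; bore axis 23 mm in front of the face. Axes as the box's
- keeper: bent steel bracket on the lid's front, 74 to 82 mm left or right of the lug (a thin card holder is on the other side). Origin: on the front face, mid-width, at the shelf's top, 100 mm above the table; axes as the box's. Level shelf 30 mm wide, 4 mm thick, standing out 42 mm. A notch 8.6 mm wide runs in from the front edge towards the box, its mouth flared to about 18 mm over the outer 10 mm
- notch_seat (a point): on the keeper, level with the shelf's top: where the pin's origin stands when its neck is fully home in the notch, 23 mm in front of the face, 19 mm behind the shelf's front edge. Axes as the box's: -x leads out of the notch. Head and shank do not fit the notch: the neck goes in from the front, shelf between head and shank
- hasp (a joint): angle of the hasp, rad: 0 = upright against the box front, its slot over the lug; grows as it folds forward (towards the robot) and down; 1.57 = level, stop at 1.62. Steel strap 38 mm wide, 3 mm thick; its stiff hinge (0.06 N m) holds it wherever it is left. With the pin in the lug it gives only about 0.2 rad
- hasp_hinge (a point): middle of the hasp's hinge line, on the front of the box below the lug, 44 mm above the table and 4.5 mm in front of the face; the hinge line runs along the box's own y
- hasp_tab (a point): middle of the rolled edge at the hasp's free end, a bar 26 mm wide along the box's y and 9 mm thick, 82 mm from the hinge line; it moves with the hasp. Upright it is 126 mm above the table, 14 mm above the lid's top, free on both sides and behind; it can be pinched by its two ends
- bench_brush: loose bench brush with a yellow wooden back, 99 x 121 x 32 mm, lying on the table to the left of the box's front; leave alone. Origin: centre of underside
- loupe: loose folding loupe, 63 x 48 x 24 mm, lying on the table to the right of the box's front; leave alone. Origin: centre of underside

How it is judged (in metres and radians):
On the way, in this order (a step that is already met when the one before it is completed fails the run):
1. the locking pin is drawn clear out of the lug (z of lock_pin in the frame of lug_mouth above 0.044 m), for 0.1 s.
2. the pin's neck is in the keeper's notch (horizontal distance between lock_pin and notch_seat below 0.006 m and z of lock_pin in the frame of notch_seat between -0.003 and 0.009 m and angle between lock_pin's own z axis and vertical below 0.2 rad), for 0.2 s.
At the end, for the whole second after the job is handed in: The locking pin stands at rest and upright (within 0.15 rad) in the keeper, its axis within 6 mm of the notch seat and its head resting on the shelf (within 3 mm in height); the hasp is folded down to at least 1.35 rad (level is 1.57) (horizontal distance between lock_pin and notch_seat below 0.006 m and z of lock_pin in the frame of notch_seat between -0.003 and 0.003 m and angle between lock_pin's own z axis and vertical below 0.15 rad and linear speed of lock_pin below 0.02 m/s and value of joint hasp above 1.35 rad); the robot touches nothing.
It fails at once if the bench brush or the loupe is moved by more than 20 mm (distance of any of bench_brush, loupe from where it was at the start of the episode above 0.02 m).
It also fails if it takes over 43 s, if anything falls off the work surface, if the arm or the gripper's body presses on something with over 40 N, if the wrist force passes 120 N, or if a joint passes its speed limit or range.

## Working session

There is one attempt and no reset: what is moved stays moved. The work goes in short steps, Python scripts to look and compute and a shell command to move; the robot and the scene stay as the last step left them, time stands still between calls to the robot, and variables do not carry over. Pictures are saved under pics/ and viewed, at most 11 in all, crops included, and the job is handed in when it is done.

```bash
ls; mkdir -p pics
cat > h.py <<'E'
from cell import robot
import numpy as np, cv2
def cam(n):
    d=robot.get_image(n); return d
def save(n,f):
    d=cam(n); cv2.imwrite('pics/'+f,d['img'][:,:,::-1]); np.save('pics/'+f[:-4]+'.npy',d,allow_pickle=True); return d
def load(f): return np.load('pics/'+f+'.npy',allow_pickle=True).item()
def ray(d,u,v):
    R,_=cv2.Rodrigues(np.array(d['rvec'],float)); t=np.array(d['tvec'],float).ravel()
    r=R.T@np.array([(u-d['cx'])/d['fx'],(v-d['cy'])/d['fy'],1]); return -R.T@t, r/np.linalg.norm(r)
def onz(d,u,v,z):
    c,r=ray(d,u,v); return c+r*(z-c[2])/r[2]
def tri(d1,p1,d2,p2):
    c1,r1=ray(d1,*p1); c2,r2=ray(d2,*p2)
    s=np.linalg.lstsq(np.c_[r1,-r2],c2-c1,rcond=None)[0]
    a,b=c1+s[0]*r1,c2+s[1]*r2; return (a+b)/2,np.linalg.norm(a-b)
def proj(d,P):
    K=np.array([[d['fx'],0,d['cx']],[0,d['fy'],d['cy']],[0,0,1]],float)
    return cv2.projectPoints(np.array(P,float).reshape(-1,1,3),np.array(d['rvec'],float),np.array(d['tvec'],float),K,None)[0].reshape(-1,2)
E
python3 - <<'E'
from h import *
for n in('side','top'):
    d=save(n,n+'0.png'); print(n,ray(d,280,210),d['fx'])
    im=d['img']
s=robot.observe(); print({k:np.round(s[k],3) for k in('t','eef_pos','tool_rot','finger_gap')})
E
```

```text
cell.py
pics
shift.py
side (array([320.43245161, 786.58759518, 507.01822772]), array([ 0.23013051, -0.88778705, -0.39859015])) 469.68070930119205
top (array([ 294.43317654,  -83.88805786, 1244.48639457]), array([ 0.20812719, -0.02421725, -0.97780192])) 489.35711478897423
{'t': np.float64(0.1), 'eef_pos': array([191.497, 541.939, 403.889]), 'tool_rot': array([-5.310e-01, -3.096e+00,  2.000e-03]), 'finger_gap': np.float64(85.465)}
```

View pics/side0.png

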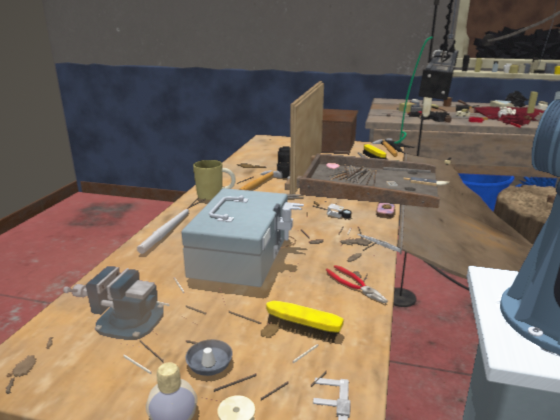

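View pics/top0.png

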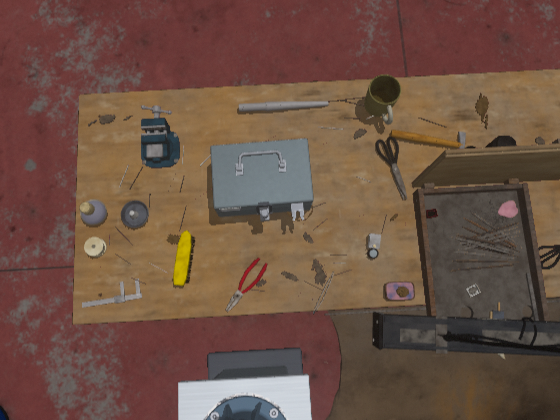

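The top view shows the box at about (262,175), the lug and pin near (265,211), the keeper at (298,211) to the right of it, the brush at (183,258) and the loupe at (375,243). In the side view the front fittings are near (290,215). I'll zoom in on these.

Run:
```python
from h import *
t=load('top0')['img'][130:230,200:330]; s=load('side0')['img'][180:290,180:320]
t=cv2.resize(t,None,fx=6,fy=6,interpolation=cv2.INTER_CUBIC); s=cv2.resize(s,None,fx=5.4,fy=5.4,interpolation=cv2.INTER_CUBIC)
cv2.imwrite('pics/tc.png',t[:,:,::-1]);cv2.imwrite('pics/sc.png',s[:,:,::-1])
```

```text
(no output)
```

View pics/tc.png

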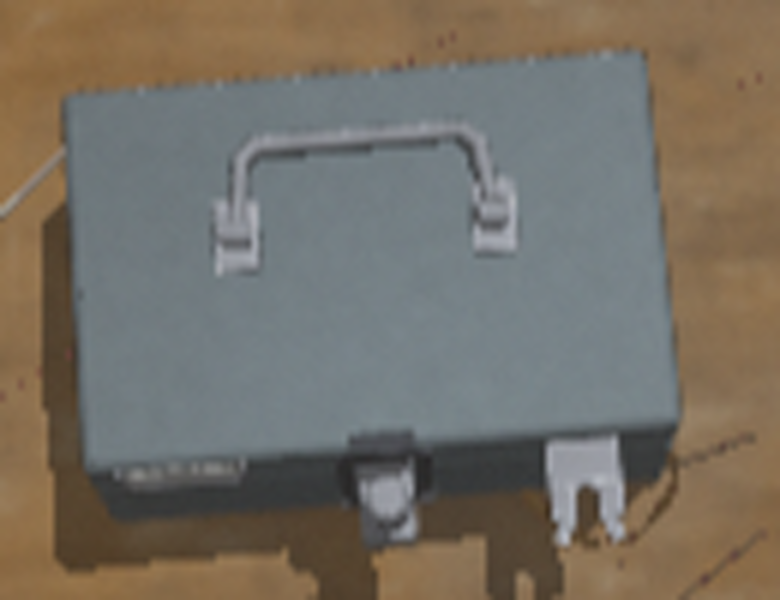

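View pics/sc.png

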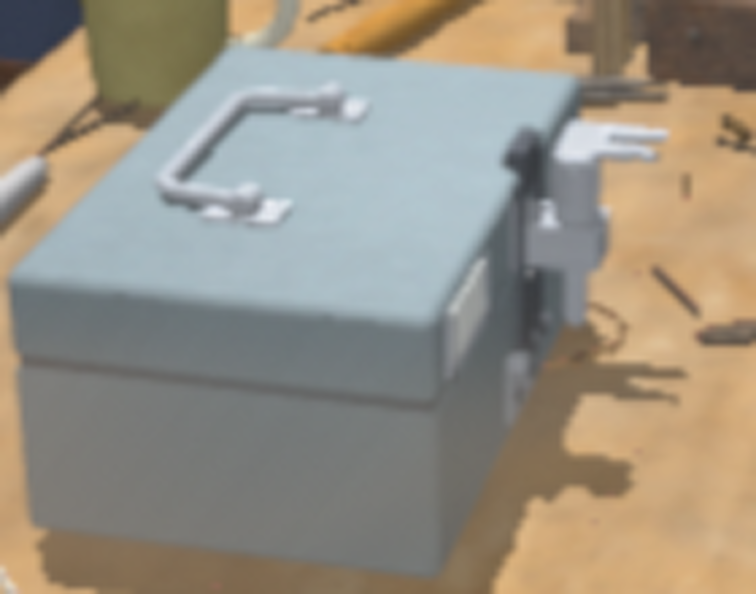

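The top crop shows the lid corners at (65,95), (645,50), (680,425) and (88,470), the pin head at (387,497), and the keeper prong tips at (565,540) and (615,535). In the side crop the lid corners are at (10,278), (440,328), (575,75) and (230,42). The pin head top is near (577,160) and the prong tips at (665,132) and (655,155).

Run:
```python
from h import *
t=load('top0'); s=load('side0'); np.set_printoptions(precision=1,suppress=True)
T=lambda p:((p[0]+.5)/6-.5+200,(p[1]+.5)/6-.5+130)
S=lambda p:((p[0]+.5)/5.4-.5+180,(p[1]+.5)/5.4-.5+180)
for n,a,b in [('BL',(65,95),(10,278)),('FL',(88,470),(440,328)),('FR',(680,425),(575,75)),('BR',(645,50),(230,42)),('head',(387,493),(577,157)),('prongL',(565,540),(657,157)),('prongR',(615,535),(665,132))]:
    p,e=tri(t,T(a),s,S(b)); print(n,p,round(e,1))
c=[onz(t,*T(p),112)[:2] for p in [(65,95),(88,470),(680,425),(645,50)]]
c=np.array(c); print(c)
ey=(c[1]-c[2])+(c[0]-c[3]); ex=(c[0]-c[1])+(c[3]-c[2])
print([np.arctan2(-e[0],e[1]) for e in(c[1]-c[2],c[0]-c[3])],[np.arctan2(e[1],e[0]) for e in (c[0]-c[1],c[3]-c[2])],[np.linalg.norm(e)/2 for e in(ey,ex)],c.mean(0))
for n,p,z in [('head',(387,493),128),('pl',(565,540),100),('pr',(615,535),100),('notchend',(590,487),100),('tips mid',(590,538),100),('shelfcnrs',(548,440),100),('',(620,436),100),('hasp top L',(350,437),126),('R',(412,434),126)]:
    print(n,onz(t,*T(p),z))
# refine: head/keeper masks in sharpened top
```

```text
BL [706.8  48.4 109.9] 1.1
FL [549.7  43.7 108.2] 0.8
FR [ 557.1 -191.2  110.7] 4.7
BR [ 713.1 -188.2  112. ] 3.0
head [530.3 -74.3 125. ] 0.7
prongL [ 513.3 -143.7   97.8] 0.1
prongR [ 513.9 -163.4  100.7] 0.5
[[ 705.5   47.9]
 [ 549.2   43.3]
 [ 554.4 -191.4]
 [ 711.6 -188.5]]
[np.float64(0.022112771412859705), np.float64(0.02560065267417606)] [np.float64(0.029546859168045735), np.float64(0.018383940518417706)] [np.float64(235.62864987020765), np.float64(156.82120185647935)] [630.2 -72.2]
head [530.  -74.2 128. ]
pl [ 512.9 -143.6  100. ]
pr [ 513.8 -163.5  100. ]
notchend [ 533.8 -154.9  100. ]
tips mid [ 513.2 -153.5  100. ]
shelfcnrs [ 553.9 -139.4  100. ]
 [ 554.  -168.2  100. ]
hasp top L [553.5 -60.9 126. ]
R [553.4 -85.2 126. ]
```

```bash
cat >> h.py <<'E'
from scipy.spatial.transform import Rotation as Ro
np.set_printoptions(precision=2,suppress=True)
def go(*tip,yaw=0.024):
    """shift in tool axes to bring closed-finger tip point to world tip"""
    s=robot.observe(); R=Ro.from_rotvec(s['tool_rot']).as_matrix()
    a=np.arctan2(-R[0,1],R[1,1]); tcp=np.array(tip,float)+[0,0,173]
    print('t',s['t'],'tip',np.array(s['eef_pos'])-[0,0,173],'F',np.array(s['wrist_force']),'gap',s['finger_gap'],'shift',R.T@(tcp-s['eef_pos']),'turn',-((yaw-a+np.pi/2)%np.pi-np.pi/2))
E
python3 -c "
from h import *
go(530,-74,231)"
```

```text
t 0.1 tip [191.5  541.94 230.89] F [ 0.32  0.15 -0.23] gap 85.46460591691108 shift [-524.42 -467.92    0.44] turn -0.3637484188141724
```

```bash
python3 shift.py '[[-35,-31,0,-0.1,60],[-70,-62,0,-0.2,60],[-105,-93,0,-0.3,60],[-140,-124,0,-0.364,60],[-175,-156,0,-0.364,60],[-210,-187,0,-0.364,60],[-245,-218,0,-0.364,60],[-280,-249,0,-0.364,60],[-315,-280,0,-0.364,60],[-350,-311,0,-0.364,60]]'; python3 -c "
from h import *
go(530,-74,231)"
```

```text
t: 1.1
eef_pos: [418.3, 130.4, 404.6]
tool_rot: [-0.038, 3.141, 0.0]
wrist_force: [0.8, 0.6, 0.5]
finger_gap: 60.2
grip_force: 0.0
t 1.1 tip [418.31 130.43 231.62] F [0.82 0.57 0.48] gap 60.22329101013121 shift [-106.73 -207.06    0.61] turn 8.882581573121939e-05
```

```bash
python3 shift.py '[[-22,-42,0,0,45],[-44,-84,0,0,45],[-66,-126,0,0,45],[-88,-168,0,0,45],[-107,-208,0,0,45],[-107,-208,0,0,45],[-107,-208,20,0,45],[-107,-208,50,0,45],[-107,-208,50,0,45]]'
python3 - <<'E'
from h import *
go(530,-74,104)
d=save('side','side1.png'); e=save('top','top1.png')
a=cv2.resize(d['img'][120:270,210:350],None,fx=2.8,fy=3.9)[:, :400]; b=cv2.resize(e['img'][140:240,220:320],(400,585))
cv2.imwrite('pics/c1.png',np.hstack([cv2.resize(d['img'][130:250,220:340],(400,400),interpolation=2),cv2.resize(e['img'][140:240,220:320],(400,400),interpolation=2)])[:,:,::-1])
E
```

```text
t: 2.0
eef_pos: [528.1, -72.0, 350.4]
tool_rot: [0.038, -3.133, -0.005]
wrist_force: [0.2, -0.6, -0.9]
finger_gap: 45.1
grip_force: 0.0
t 2.0 tip [528.06 -72.04 177.43] F [ 0.21 -0.56 -0.88] gap 45.09547922126537 shift [-2.48 -2.25 73.4 ] turn 0.0002425005525414914
```

View pics/c1.png

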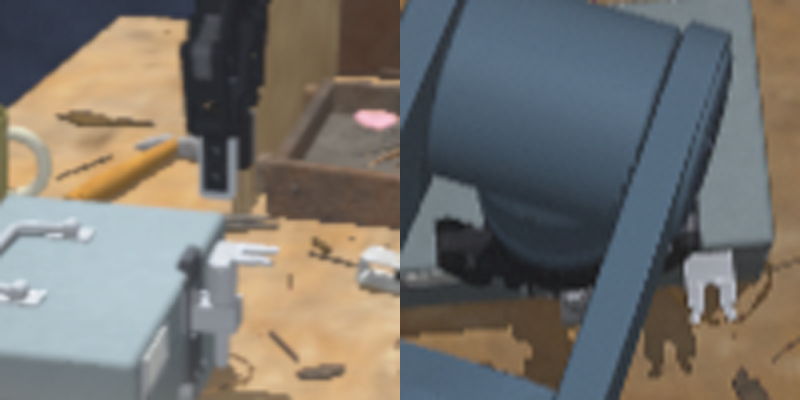

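The fingers hang directly above the pin: in the crop, finger (218,190) and pin head (225,265). Next I descend and close.

```bash
python3 shift.py '[[-2,-2,25,0,40],[-2,-2,50,0,40],[-2,-2,72,0,40],[-2,-2,72,0,40],[-2,-2,72,0,40]]'; python3 -c "
from h import *
go(530,-74,104)"
```

```text
t: 2.6
eef_pos: [532.6, -74.9, 284.2]
tool_rot: [-0.039, 3.14, -0.001]
wrist_force: [0.6, 0.4, 0.8]
finger_gap: 39.8
grip_force: 0.0
t 2.6 tip [532.58 -74.95 111.22] F [0.61 0.43 0.78] gap 39.82620126178073 shift [2.57 1.02 7.22] turn 0.0006335628946820826
```

```bash
python3 shift.py '[[0,0,0,0,40],[0,0,0,0,40],[0,0,0,0,40]]'; python3 -c "
from h import *
go(530,-74,104)"
```

```text
t: 2.9
eef_pos: [532.4, -75.1, 283.9]
tool_rot: [-0.038, 3.14, -0.001]
wrist_force: [0.8, -0.3, 0.2]
finger_gap: 40.1
grip_force: 0.0
t 2.9 tip [532.4  -75.14 110.88] F [ 0.77 -0.29  0.25] gap 40.07506239902662 shift [2.38 1.2  6.88] turn 0.00021848857228223828
```

```bash
python3 shift.py '[[2.4,1.2,6,0,40],[2.4,1.2,6,0,40],[2.4,1.2,6,0,25],[2.4,1.2,6,0,25],[2.4,1.2,6,0,10],[2.4,1.2,6,0,10],[2.4,1.2,6,0,10],[2.4,1.2,6,0,10],[2.4,1.2,6,0,10]]'; python3 -c "
from h import *
go(530,-74,104)"
```

```text
t: 3.8
eef_pos: [529.7, -74.0, 276.9]
tool_rot: [-0.038, 3.141, -0.0]
wrist_force: [0.2, 0.1, 2.5]
finger_gap: 15.8
grip_force: 58.5
t 3.8 tip [529.7  -73.96 103.89] F [0.16 0.09 2.48] gap 15.791096762524635 shift [-0.29 -0.04 -0.11] turn 0.00019011337035346187
```

```bash
python3 shift.py '[[0,0,-5,0,5],[0,0,-15,0,5],[0,0,-25,0,5],[0,0,-35,0,5],[0,0,-45,0,5],[0,0,-55,0,5],[0,0,-60,0,5],[0,0,-60,0,5],[0,0,-60,0,5]]'
python3 - <<'E'
from h import *
go(530,-74,164)
d=save('side','side2.png'); e=save('top','top2.png')
cv2.imwrite('pics/c2.png',np.hstack([cv2.resize(d['img'][130:250,230:350],(400,400),interpolation=2),cv2.resize(e['img'][170:250,250:330],(400,400),interpolation=2)])[:,:,::-1])
E
```

```text
t: 4.7
eef_pos: [529.5, -73.9, 336.5]
tool_rot: [0.038, -3.141, -0.0]
wrist_force: [-0.3, 0.1, -0.6]
finger_gap: 16.0
grip_force: 58.5
t 4.7 tip [529.46 -73.86 163.54] F [-0.33  0.07 -0.6 ] gap 16.035457601815214 shift [-0.53 -0.16 -0.46] turn 0.00021494538287369913
```

View pics/c2.png

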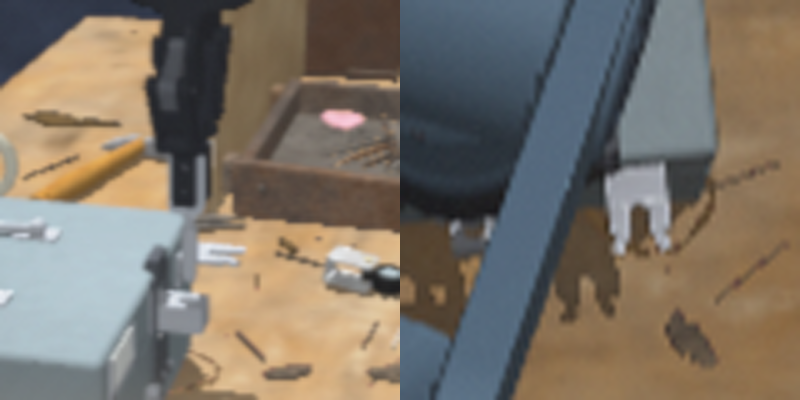

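The pin came up with the fingers: its shank is at crop (190,205–280), above the lug (185,310). Next I refine the keeper position from a colour mask and check the pin's height.

Run:
```python
from h import *
t=load('top0'); im=t['img'].astype(int)
g=im.min(2)
print(g[196:224,288:310])
e=load('side2'); print('pin bottom exp',proj(e,[[530,-74,114],[530,-74,160],[530,-74,100]]),'crop->',(proj(e,[[530,-74,114],[530,-74,160]])-[230,130])*400/120)
m=(g>135).astype(np.uint8)
for r in range(202,222):
    c=np.where(m[r,288:310])[0]+288
    if len(c): w=g[r,288:310]; p=onz(t,c.mean(),r,100); print(r,c.min(),c.max(),p[:2])
```

```text
[[122 121 120 120 118 121 119 121 121 120 121 123 122 121 122 123 120 120
  121 120 121 119]
 [120 119 119 119 118 121 120 122 122 122 120 123 120 122 121 120 123 120
  122 122 120 121]
 [120 119 119 119 119 121 121 121 121 122 120 121 121 122 121 121 122 121
  120 122 121 121]
 [120 120 121 121 120 122 121 122 120 122 122 121 121 118 118 118 117 116
  114 115 114 111]
 [120 118 118 117 117 117 116 116 114 113 114 113 111 108 106 106 104 101
   99  99  96  95]
 [110 109 105 106 104 102  99  96  97  93  90  90  87  86  84  82  81  78
   78  76  71  72]
 [ 87  85  82  82  80  76  76  74  75  71  83  85  92  94 107  62  58  57
   56  56  55  59]
 [ 61  61  59  94 117 118 116 114 116 117 126 129 134 137 153  65  58  59
   59  59  59  60]
 [ 57  57  59 141 153 156 155 153 156 155 157 156 155 155 161  70  59  59
   61  61  59  59]
 [ 59  58  57 156 150 149 151 153 151 154 154 155 154 156 156  76  57  58
   59  59  58  57]
 [ 60  58  57 155 151 148 152 151 151 152 153 153 154 154 155  81  57  57
   57  57  57  57]
 [ 57  57  55 156 151 150 151 151 153 153 154 154 154 156 154  96  59  57
   
[... 1453 characters left out ...]
 85  86  86  85  80  72  76  79
   81  79  78  80]]
pin bottom exp [[286.34 213.61]
 [286.47 192.83]
 [286.3  219.78]] crop-> [[187.8  278.7 ]
 [188.23 209.43]]
203 301 302 [ 552.31 -164.72]
204 291 302 [ 550.53 -152.59]
205 291 302 [ 548.07 -152.43]
206 291 302 [ 545.62 -152.27]
207 291 302 [ 543.18 -152.11]
208 291 302 [ 540.73 -151.95]
209 292 302 [ 538.22 -152.98]
210 292 303 [ 535.71 -154.12]
211 292 303 [ 533.27 -153.86]
212 292 303 [ 530.84 -153.69]
213 292 303 [ 528.4  -153.53]
214 292 303 [ 525.97 -153.37]
215 292 303 [ 523.54 -153.21]
216 293 302 [ 521.17 -151.86]
217 293 303 [ 518.62 -154.08]
218 293 303 [ 516.11 -155.35]
219 293 303 [ 513.77 -153.76]
220 293 294 [ 511.94 -142.91]
```

```bash
python3 shift.py '[[20,0,0,0,5],[36,0,0,0,5],[36,-30,0,0,5],[36,-60,0,0,5],[36,-79.6,0,0,5],[36,-79.6,20,0,5],[36,-79.6,45,0,5],[36,-79.6,57,0,5],[36,-79.6,57,0,5],[36,-79.6,57,0,5]]'; python3 shift.py '[[0,0,0,0,5]]'
python3 - <<'E'
from h import *
go(531.4,-153.5,107)
d=save('side','side3.png'); e=save('top','top3.png')
cv2.imwrite('pics/c3.png',np.hstack([cv2.resize(d['img'][140:240,250:350],(400,400),interpolation=2),cv2.resize(e['img'][180:240,270:330],(400,400),interpolation=2)])[:,:,::-1])
E
```

```text
t: 5.8
eef_pos: [495.7, -154.3, 279.9]
tool_rot: [0.039, -3.141, -0.0]
wrist_force: [0.9, -0.1, -1.1]
finger_gap: 16.0
grip_force: 58.7
t: 5.9
eef_pos: [496.1, -154.4, 280.9]
tool_rot: [-0.039, 3.14, -0.002]
wrist_force: [0.3, -0.1, -1.5]
finger_gap: 16.1
grip_force: 58.7
t 5.9 tip [ 496.09 -154.44  107.85] F [ 0.31 -0.1  -1.45] gap 16.098199652643437 shift [-35.32   0.08   0.91] turn 0.0006123698751305806
```

View pics/c3.png

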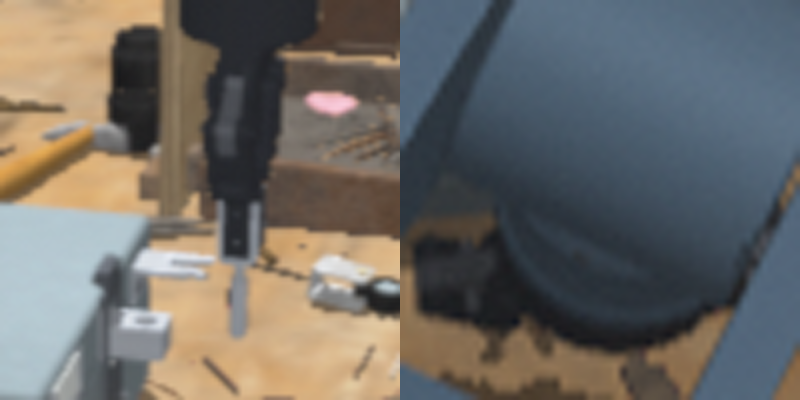

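The pin hangs free in front of the prongs: shank at crop (238,265–335), prongs at (210,265), and the lug bore is empty. I'll push it in gently.

```bash
python3 shift.py '[[-6,0,0,0,5],[-12,0,0,0,5],[-17,0,0,0,5],[-21,0,0,0,5],[-25,0,0,0,5],[-25,0,0,0,5]]'; python3 -c "
from h import *
go(531.4,-153.5,107)"
```

```text
t: 6.6
eef_pos: [521.0, -153.7, 279.7]
tool_rot: [-0.038, 3.141, -0.0]
wrist_force: [-0.4, -1.0, -1.4]
finger_gap: 16.4
grip_force: 58.7
t 6.6 tip [ 520.99 -153.72  106.65] F [-0.44 -0.99 -1.41] gap 16.447100784631733 shift [-10.41  -0.04  -0.34] turn 0.00046353859845860157
```

```bash
python3 shift.py '[[-3,0,0,0,5],[-6,0,0,0,5],[-8,0,0,0,5],[-10,0,0,0,5],[-10,0,0,0,5],[-10,0,0,0,5]]'; python3 -c "
from h import *
go(531.4,-153.5,107)"
```

```text
t: 7.2
eef_pos: [530.5, -153.5, 279.7]
tool_rot: [0.038, -3.141, -0.0]
wrist_force: [-0.0, -0.2, -1.2]
finger_gap: 15.7
grip_force: 58.7
t 7.2 tip [ 530.51 -153.47  106.66] F [-0.03 -0.18 -1.23] gap 15.739576665933786 shift [-0.89 -0.05 -0.34] turn 0.00029766115798746107
```

```bash
python3 shift.py '[[-1,0,0,0,5],[-2,0,0,0,5],[-2,0,0,0,5],[-2,0,0,0,5]]'; python3 -c "
from h import *
go(531.4,-153.5,107)"
```

```text
t: 7.6
eef_pos: [532.5, -153.4, 279.7]
tool_rot: [0.038, -3.141, 0.0]
wrist_force: [-1.0, 0.2, -1.2]
finger_gap: 15.9
grip_force: 58.7
t 7.6 tip [ 532.54 -153.43  106.69] F [-1.03  0.17 -1.24] gap 15.90623889536987 shift [ 1.14 -0.04 -0.31] turn 0.0002720708149723805
```

```bash
python3 shift.py '[[0,0,1,0,5],[0,0,2,0,5],[0,0,3,0,5],[0,0,3,0,5],[0,0,3,0,5]]'; python3 -c "
from h import *
go(531.4,-153.5,107)"
```

```text
t: 8.1
eef_pos: [532.5, -153.4, 276.9]
tool_rot: [-0.038, 3.141, -0.0]
wrist_force: [-2.0, 0.1, 2.4]
finger_gap: 15.9
grip_force: 59.0
t 8.1 tip [ 532.53 -153.44  103.91] F [-2.01  0.15  2.36] gap 15.923912116250865 shift [ 1.13 -0.03 -3.09] turn 0.00024072287155729732
```

```bash
python3 shift.py '[[0,0,0,0,35],[0,0,0,0,40],[0,0,0,0,40],[0,0,0,0,40],[0,0,-20,0,40],[0,0,-50,0,40],[0,0,-80,0,40],[0,0,-80,0,40],[0,0,-80,0,40]]'
python3 - <<'E'
from h import *
go(574,-72.5,150)
d=save('side','side4.png'); e=save('top','top4.png')
cv2.imwrite('pics/c4.png',np.hstack([cv2.resize(d['img'][140:240,250:350],(400,400),interpolation=2),cv2.resize(e['img'][180:240,270:330],(400,400),interpolation=2)])[:,:,::-1])
E
```

```text
t: 9.0
eef_pos: [532.6, -153.5, 357.3]
tool_rot: [-0.038, 3.14, -0.001]
wrist_force: [-0.3, 0.0, 0.4]
finger_gap: 40.0
grip_force: 0.0
t 9.0 tip [ 532.64 -153.47  184.28] F [-0.28  0.03  0.38] gap 40.030370706026545 shift [-43.27  79.97  34.28] turn 0.00025530581473898195
```

View pics/c4.png

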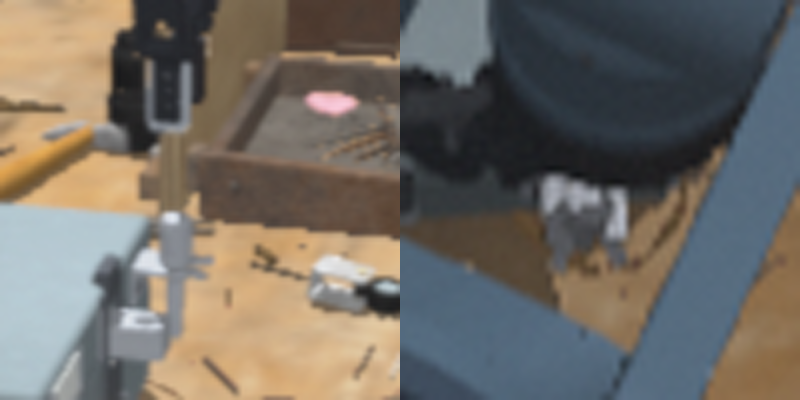

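The pin stands upright in the keeper with its head on the shelf (crop (175,215–265)). The hasp is still upright, with its tab at (105,268). Next I go behind the tab with the fingers closed.

```bash
python3 shift.py '[[-22,40,0,0,0],[-43,80,0,0,0],[-43,80,0,0,0],[-43,80,20,0,0],[-43,80,40,0,0],[-43,80,50,0,0],[-43,80,50,0,0],[-43,80,50,0,0],[-43,80,50,0,0]]'
python3 - <<'E'
from h import *
go(574,-72.5,117.5)
d=save('side','side5.png')
cv2.imwrite('pics/c5.png',cv2.resize(d['img'][140:240,230:350],(720,600),interpolation=2)[:,:,::-1])
E
```

```text
t: 10.0
eef_pos: [573.9, -72.8, 307.6]
tool_rot: [-0.037, 3.14, -0.001]
wrist_force: [-0.1, 0.5, 0.6]
finger_gap: -0.1
grip_force: 0.0
t 10.0 tip [573.93 -72.81 134.64] F [-0.15  0.54  0.55] gap -0.06575127411121028 shift [-0.06  0.32 17.14] turn -0.00014769569244688086
```

View pics/c5.png

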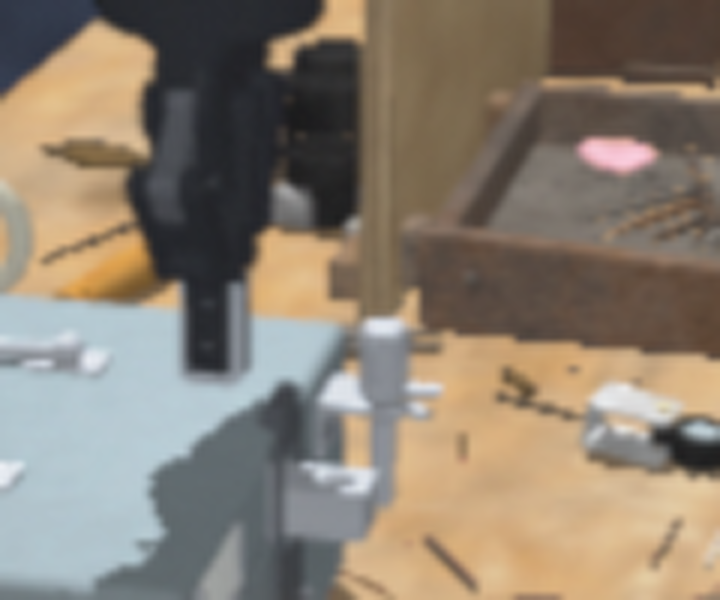

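```bash
python3 shift.py '[[0,0,17,0,0],[0,0,17,0,0],[8,0,17,0,0],[16,0,17,0,0],[24,0,17,0,0],[32,0,17,0,0],[42,0,17,0,0],[54,0,23,0,0],[66,0,28,0,0],[66,0,28,0,0]]'; python3 -c "
from h import *
go(476,-72,92)"
```

```text
t: 11.05
eef_pos: [505.8, -73.7, 278.0]
tool_rot: [0.038, -3.139, -0.001]
wrist_force: [0.4, -0.4, 0.2]
finger_gap: 0.1
grip_force: 0.0
t 11.05 tip [505.76 -73.73 104.97] F [ 0.38 -0.44  0.2 ] gap 0.12529741757435137 shift [29.68  2.43 13.05] turn -0.00010449555471314653
```

```bash
python3 shift.py '[[10,1,2,0,0],[18,1,5,0,0],[26,1,9,0,0],[32,1,14,0,0],[34,1,22,0,0],[34,1,30,0,0],[34,1,38,0,0],[34,1,46,0,0],[34,1,53,0,0],[34,1,55,0,0]]'
python3 - <<'E'
from h import *
go(472,-72,48)
d=save('side','side6.png')
cv2.imwrite('pics/c6.png',cv2.resize(d['img'][160:260,230:350],(720,600),interpolation=2)[:,:,::-1])
E
```

```text
t: 12.05
eef_pos: [473.3, -73.7, 222.5]
tool_rot: [0.038, -3.14, -0.001]
wrist_force: [-0.6, -0.3, 0.2]
finger_gap: 0.2
grip_force: 0.2
t 12.05 tip [473.35 -73.73  49.54] F [-0.57 -0.26  0.2 ] gap 0.20366044073860023 shift [1.3  1.76 1.54] turn 0.00023105890080699076
```

View pics/c6.png

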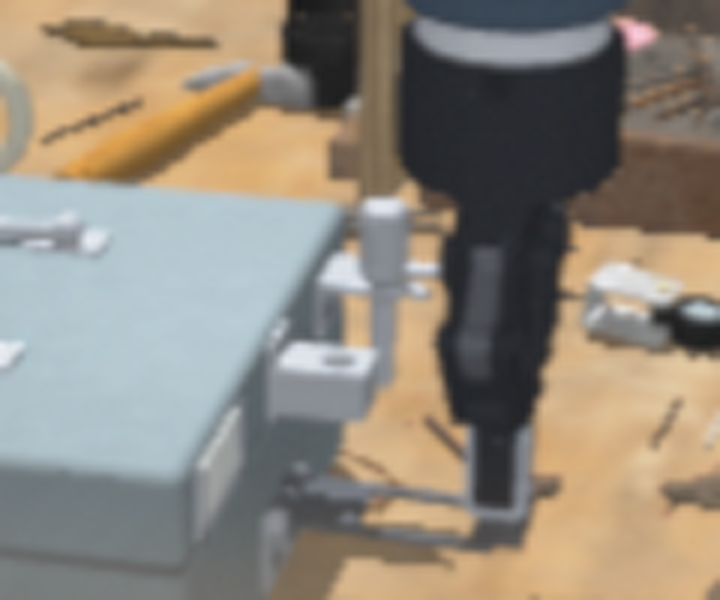

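The hasp is folded nearly level (strap from (300,490) to (500,530)) and the pin is still parked. I'll push slightly more, then back off upwards.

```bash
python3 shift.py '[[0,0,2,0,0],[0,0,3,0,0],[0,0,3,0,0],[0,0,3,0,0]]' && python3 shift.py '[[0,0,-10,0,0],[0,0,-40,0,0],[10,0,-80,0,0],[40,0,-120,0,0],[70,0,-150,0,0],[70,0,-150,0,0],[70,0,-150,0,0]]'
python3 - <<'E'
from h import *
d=save('side','side7.png');e=save('top','top7.png')
cv2.imwrite('pics/c7.png',np.hstack([cv2.resize(d['img'][160:260,230:350],(480,400),interpolation=2),cv2.resize(e['img'][170:250,250:310],(300,400),interpolation=2)])[:,:,::-1])
E
```

```text
t: 12.5
eef_pos: [473.7, -73.9, 221.0]
tool_rot: [-0.038, 3.141, -0.0]
wrist_force: [-0.2, -0.1, 1.0]
finger_gap: -0.2
grip_force: 0.9
t: 13.2
eef_pos: [403.5, -75.6, 372.1]
tool_rot: [-0.037, 3.138, -0.003]
wrist_force: [0.7, -0.1, 0.4]
finger_gap: -0.1
grip_force: 0.0
```

View pics/c7.png

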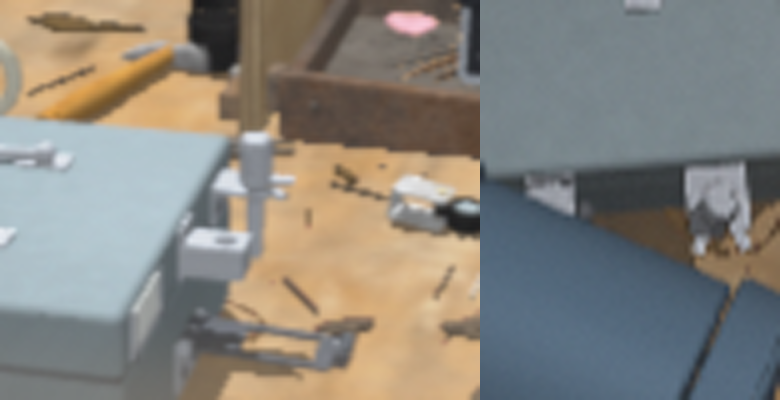

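The pin stands upright in the keeper (crop (257,135–250)) and the hasp lies out level with its tab at (337,350). I'll check both numerically, then hand in.

Run:
```python
from h import *
d=load('side7')
for th in (1.2,1.35,1.57): 
    print(th,(proj(d,[[548.7-82*np.sin(th),-75.5,44+82*np.cos(th)]])-[230,160])*4)
print('pin head top, bottom',(proj(d,[[532,-153.5,128],[532,-153.5,54]])-[230,160])*4)
```

```text
1.2 [[333.79 295.75]]
1.35 [[339.91 316.77]]
1.57 [[342.61 347.68]]
pin head top, bottom [[256.51 134.13]
 [254.88 255.8 ]]
```

Tab matches 1.57 rad, and the pin matches the seat height and position.

```bash
python3 -c "
from h import *
print(robot.sign_off())"
```

```text
the job is handed in; nothing more can be done
None
```

I handed the job in at about 13 s. In the last side-camera check, the pin stood upright and fully home in the keeper notch, and the hasp was folded to about level (1.57 rad). The arm never went near the brush or loupe, but I did not measure them afterwards, and sign-off returned no verdict.

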